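Find the lid that rocks and press it home

TASK

One of the four identical grey box lids on the desk is not properly seated: press lightly near an edge of one lid after another until you find the one that rocks under your fingertip. Then press that lid down in the middle until it is fully home and level, and finish while still holding it down with the fingertip. Only press - do not pull up any lid, and leave the other things on the desk where they are.

Things in the scene. Friction and masses are not known exactly. Their poses are not given: they have to be found in the camera images.
- lid_a: one of four identical mid-grey square snap lids, 92 x 92 mm, skirt 17 mm deep, each on a black box 84 x 84 mm fixed to the desk. Origin: centre of the flat top face, 39 to 53 mm above the desk (boxes stand on pads of unequal thickness, so heights do not tell); x, y parallel to the sides, z up out of the lid. Three lids are home and do not give; one, any letter, is loose (see lid_b, lid_c)
- lid_b: lid like lid_a, same origin and axes. How any loose lid feels off its middle: pressed 25 to 33 mm from its centre with 1 to 5 N, it tips there by about 0.1 rad (that side dips about 3 to 4 mm) onto a stop, and swings back level when let go. A lid that is home stays level
- lid_c: lid like lid_a, same origin and axes. How any loose lid is seated: it stands 3.5 to 4 mm too high, hidden by its skirt. Pressed in the middle it first resists with about 9 N, then sinks straight down those 3.5 to 4 mm to a hard stop and stays down; 15 to 20 N is ample
- lid_d: lid like lid_a, same origin and axes, same behaviour (see lid_b, lid_c)
- stamp: bystander: self-inking hand stamp, black frame 50 x 34 mm, 89 mm tall; origin under its centre
- mug: bystander: white mug, 76 mm across, 85 mm tall, handle on its +y side; origin under its centre
- stapler: bystander: black stapler 130 x 36 mm, 55 mm tall, along its x; origin under its centre
- note_block: bystander: yellow block of notes 76 x 76 x 22 mm; origin under its centre
- highlighter: bystander: highlighter pen lying flat, 125 mm long along its x, 15 mm high; origin under its middle
- drink: bystander: green drinking bottle, 68 mm across, 190 mm tall; origin under its centre
- pen_cup: bystander: empty dark steel pen cup, 72 mm across, 90 mm tall; origin under its centre
Not all that is in view belongs to the job. What is shaped like the part that bears lid_c but green is not meant.

How it is judged:
By the outcome, as a careful person would: the job done as asked, in the order asked, and still so for the second after the job is handed in, while the arm keeps its last pose, push and grip.
It also fails if it takes over 64 s, if anything falls off the work surface, if the arm or the gripper's body presses on something with over 40 N, if the wrist force passes 120 N, or if a joint passes its speed limit or range.

ROBOT

A 6-joint arm with a two-finger parallel gripper is mounted at the origin on the work surface. World frame = base frame: x ahead of the robot, y to its left, z up, the work surface at z = 0. Lengths are in m, angles in rad, forces in N, time in s.
With the tool pointing down it reaches from about 0.3 to 0.775 m from the base axis. Payload 14.6 kg.
Tool frame: the origin (TCP) lies on the centre line of the jaws, within the pads' length; the fingertips stand 17 mm ahead of it and the grasp point (between the pads) lies 2 mm behind it; z points along the fingers, x is the direction in which the jaws open and shut, and the axes are right-handed (so a half turn about z gives the same grasp; the last joint's range is limited). The gripper opens to 94 mm and grips with 3 to 60 N. Pads are 16 mm wide; open, the fingers measure 119 mm over their backs; the gripper's body (75 mm by 177 mm) begins 78 mm behind the grasp point.
Start: joints at [1.208, 0.3, 1.521, -0, 1.321, -0.067], TCP at [0.16, 0.526, 0.222] pointing down, gripper open.
Joint ranges: [-3.03, 3.03], [-0.79, 2.21], [0.23, 2.52], [-1.04, 4.18], [0, 3.07], [-2.55, 2.55]. Speed limits (rad/s): [2.22, 2.22, 2.57, 3.14, 3.14, 3.14].

INTERFACE

Orientations are given as [roll, pitch, yaw] about the fixed x, y, z axes, in that order (R = Rz(yaw) Ry(pitch) Rx(roll)).
In Python, from station import ctrl gives the robot as it stands. The module is installed in compiled form; this text tells all that it offers.
- The arm moves only by the tool drive_tool, never from a script. Its argument "increments" is a list of rows, each a list of 3 entries, a list of its own where there are three numbers: the turn, a rotation vector about the tool's x, y, z in degrees, then the shift along the tool's x, y, z in mm, then the opening, from 0 (shut) to 1 (fully open). In form: [[[ax, ay, az], [dx, dy, dz], hand], ...]. A call has 1 to 20 rows; each row shifts and turns the commanded pose from where the row before left it, along the tool's axes as they then stand; what a row does not reach is not made up. A row lasts 1/8 s, in which the tool goes at most 62.5 mm and 10.7 degrees, less where a joint would pass 70% of its speed; a pose out of reach is approached as far as the arm can. A call with a gripper value outside its range is refused whole. The fingers move at their own pace and stop on an object; "squeeze" is the grip in N (left out, the last holds). Time passes only in rows, so rows that do not move let the fingers close. It gives the time, the measured TCP pose, the force and the opening at its end, in the units of the state.
- ctrl.get_obs(): the state, without advancing time (a new reading comes with each control period).
- ctrl.camera(name): name is "side" or "top" or "wrist"; returns the picture (400x640x3 uint8, red, green, blue); there is no depth.
- ctrl.calibration(name): a dict with "fx", "fy", "cx", "cy" (pixels), "rvec" (rotation vector, rad) and "tvec" (3), from world to camera coordinates, as OpenCV has them. Camera axes: x right, y down, z forward; pixel columns grow to the right and rows downward; lengths in m; the calibration is good to about 2 mm. A picture is of the moment at which its call begins: read the wrist's pose just before it. calibration takes no time and is no camera call; for the wrist camera it gives the pose at the moment of the call.
- ctrl.hand_in(): hands the job in, once; it reports no verdict.
The state is a dict: "time_s": time; "qpos": joint angles; "joint_vel": joint speeds; "tau": joint torques, N m; "ee_pos": TCP position; "eef_rot": TCP orientation; "force": force on the tool from outside, world axes, zero at the start; "moment": the same for the moment, N m; "grip_width": finger opening in m.
Only numpy, scipy, OpenCV 4.12 (cv2) and the standard library are available. Lean on these libraries where they do the work, as an engineer would, in place of code of your own. Each camera call takes 0.05 s, during which the arm holds its last target.

## Working session

There is one attempt and no reset: what is moved stays moved. The work goes in short steps, Python scripts to look and compute and a tool call to move; the robot and the scene stay as the last step left them, time stands still between calls to the robot, and variables do not carry over. Pictures are saved under pics/ and viewed, and the job is handed in when it is done.

Besides the shell and the picture viewer there is one more tool, called after "Request:" as a command line: name --argument value ..., lists and objects as JSON in quotes. drive_tool: Moves the arm, as the interface text tells. Its arguments: {"type":"object","properties":{"increments":{"type":"array"},"squeeze":{"type":"number"}},"required":["increments"]}

```bash
mkdir -p pics
python3 - <<'E'
from station import ctrl
import cv2
for n in ("top","side","wrist"):
    im=ctrl.camera(n); cv2.imwrite(f"pics/{n}0.png",im[:,:,::-1])
    c=ctrl.calibration(n); print(n,{k:(v if not hasattr(v,'tolist') else v.tolist()) for k,v in c.items()})
print(ctrl.get_obs())
E
```

```text
top {'fx': 518.8197882223211, 'fy': 518.8197882223211, 'cx': 314.3534732994753, 'cy': 200.18980927562757, 'rvec': [2.1642867203376954, -2.2030891862855317, 0.10119397069877253], 'tvec': [-0.041038967876784425, 0.5553871770593458, 1.4356699630243357]}
side {'fx': 471.87368677705655, 'fy': 471.87368677705655, 'cx': 320.2960872619618, 'cy': 203.41395939201416, 'rvec': [2.133220710003338, -0.7811198353306755, 0.3771408442082361], 'tvec': [-0.4451848028136051, 0.27019784381113143, 0.9903562642446587]}
wrist {'fx': 337.96557180109096, 'fy': 337.96557180109096, 'cx': 322.1089845166053, 'cy': 198.4251038051849, 'rvec': [-2.340091359741103, -1.7343781963186913, -0.23568592420983445], 'tvec': [-0.55063302255299, -0.028189798243076644, 0.3907101023385686]}
{'time_s': 0.15, 'qpos': array([ 1.20842869e+00,  3.00347715e-01,  1.52140241e+00,  1.45120170e-05,
        1.32069674e+00, -6.66353770e-02]), 'joint_vel': array([-0.00026063, -0.00217522, -0.00125236, -0.00104989, -0.00281639,
        0.00020973]), 'tau': array([ 1.97710782e-03, -5.31966877e+01, -3.52817702e+01,  7.08235893e-02,
        2.36695900e-02, -2.86946795e-05]), 'ee_pos': array([0.16024967, 0.52595874, 0.22202959]), 'eef_rot': array([-3.14152175e+00,  8.51378577e-04,  1.27506050e+00]), 'force': array([0.12203159, 0.01285854, 0.27342851]), 'moment': array([0.01968247, 0.00631847, 0.01083929]), 'grip_width': 0.09374155884325798}
```

View pics/top0.png

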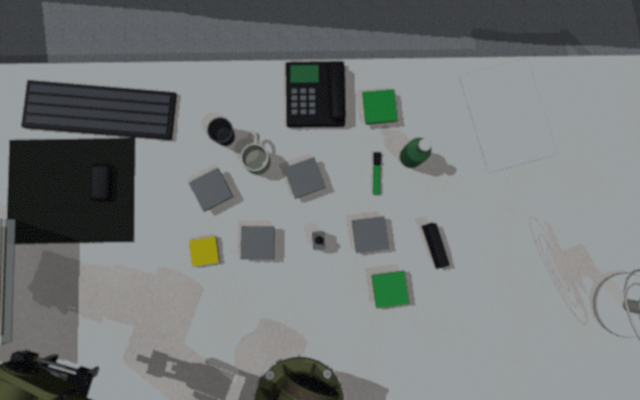

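View pics/side0.png

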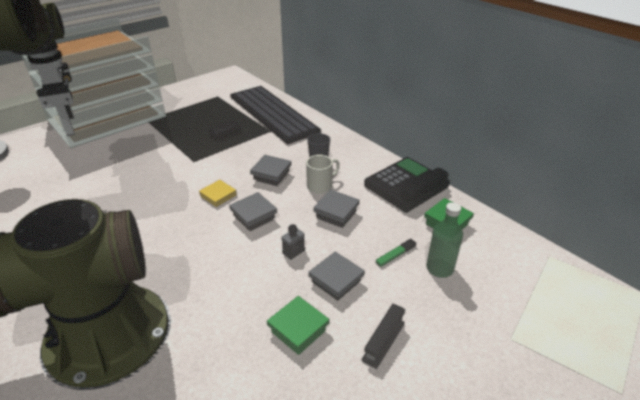

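View pics/wrist0.png

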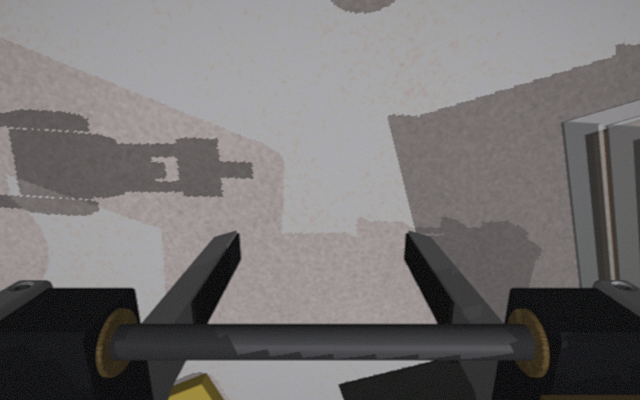

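The top view shows four grey lids at about (211,190), (305,178), (258,243) and (370,235). The side view shows them at (271,169), (337,208), (254,211) and (337,275). Next I'll segment and triangulate them.

```bash
cat > h.py <<'E'
import cv2, numpy as np
from station import ctrl
def P(n):
    c=ctrl.calibration(n); K=np.array([[c['fx'],0,c['cx']],[0,c['fy'],c['cy']],[0,0,1.]])
    R=cv2.Rodrigues(np.array(c['rvec'],float))[0]; t=np.array(c['tvec'],float).reshape(3,1)
    return K,R,t
def onplane(n,uv,z):
    K,R,t=P(n); C=(-R.T@t).ravel()
    d=(R.T@np.linalg.inv(K)@np.array([uv[0],uv[1],1.]))
    return C+d*(z-C[2])/d[2]
def tri(n1,a,n2,b):
    M=[]
    for n,p in((n1,a),(n2,b)):
        K,R,t=P(n);M.append(K@np.hstack([R,t]))
    X=cv2.triangulatePoints(M[0],M[1],np.array(a,float).reshape(2,1),np.array(b,float).reshape(2,1)).ravel()
    return X[:3]/X[3]
E
python3 - <<'E'
from h import *
out={}
for n,seeds in (("top",[(211,190),(305,178),(258,243),(370,235)]),("side",[(271,169),(337,208),(254,211),(337,275)])):
    im=cv2.imread(f"pics/{n}0.png"); vis=cv2.resize(im,None,fx=1,fy=1)
    out[n]=[]
    for s in seeds:
        x,y=s
        ref=np.median(im[y-4:y+5,x-4:x+5].reshape(-1,3),0)
        m=(np.abs(im.astype(float)-ref).max(2)<16).astype(np.uint8)
        k,l,st,c=cv2.connectedComponentsWithStats(m); L=l[y,x]
        mm=(l==L).astype(np.uint8)
        ct=max(cv2.findContours(mm,0,2)[0],key=cv2.contourArea)
        h=cv2.convexHull(ct)
        r=cv2.minAreaRect(ct)
        q=None
        for e in np.linspace(.01,.15,40):
            a=cv2.approxPolyDP(h,e*cv2.arcLength(h,True),True)
            if len(a)==4:q=a[:,0];break
        print(n,s,ref,st[L][4],c[L].round(1),r[1],None if q is None else q.tolist())
        out[n].append(c[L])
        cv2.drawContours(vis,[ct],-1,(0,0,255),1)
    c0=vis[80:320,150:470] if n=="top" else vis[130:330,180:420]
    cv2.imwrite(f"pics/{n}_seg.png",cv2.resize(c0,None,fx=2.4,fy=2.4,interpolation=0))
for i in range(4):
    X=tri("top",out["top"][i],"side",out["side"][i]); print(i,X.round(4))
E
```

```text
top (211, 190) [96. 92. 87.] 1087 [211.3 189.4] (33.541019439697266, 33.541019439697266) [[218, 169], [233, 197], [204, 210], [190, 183]]
top (305, 178) [93. 89. 85.] 1130 [303.6 177.3] (38.74061965942383, 36.04867172241211) [[313, 158], [325, 187], [295, 197], [279, 165]]
top (258, 243) [94. 91. 86.] 1091 [257.8 242.9] (32.0, 33.0) [[273, 227], [273, 259], [241, 257], [242, 227]]
top (370, 235) [93. 89. 85.] 1095 [370.3 234.6] (33.17308807373047, 33.569583892822266) [[382, 217], [388, 248], [356, 251], [352, 221]]
side (271, 169) [115. 114. 113.] 463 [270.5 165.5] (36.08647918701172, 17.69580841064453) [[251, 170], [264, 156], [290, 162], [277, 175]]
side (337, 208) [116. 115. 115.] 954 [333.1 197.1] (48.9000358581543, 42.63801193237305) [[343, 217], [314, 211], [330, 167], [358, 200]]
side (254, 211) [120. 119. 118.] 677 [252.5 206.8] (23.991840362548828, 44.15835952758789) [[276, 212], [246, 220], [230, 205], [258, 193]]
side (337, 275) [119. 118. 117.] 1081 [336.2 271.6] (44.88288116455078, 31.724445343017578) [[334, 253], [363, 271], [338, 291], [309, 273]]
0 [0.5879 0.2343 0.044 ]
1 [ 0.613  -0.0209  0.0643]
2 [0.438  0.1068 0.0437]
3 [ 0.4558 -0.2048  0.037 ]
```

Run:
```python
import cv2,numpy as np
a=cv2.imread("pics/top_seg.png");b=cv2.imread("pics/side_seg.png");print(a.shape,b.shape)
```

```text
(576, 768, 3) (480, 576, 3)
```

View pics/top_seg.png

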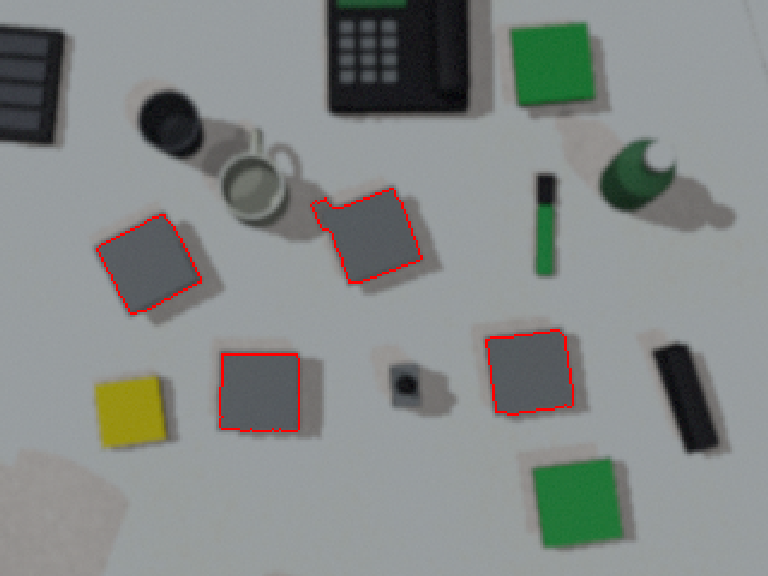

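View pics/side_seg.png

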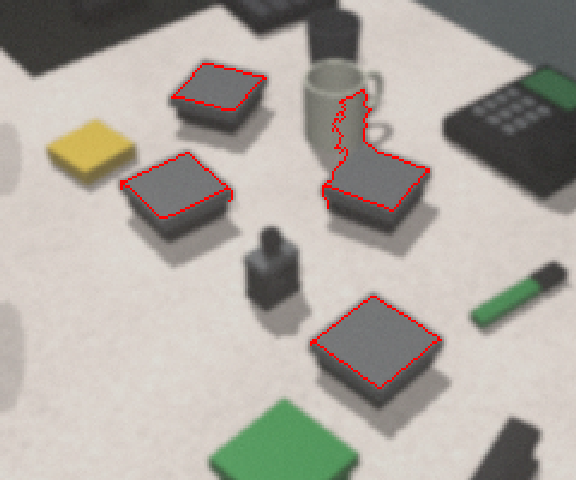

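The outlines of lids 0, 2 and 3 are clean. Lid 1's mask leaks into the mug's shadow, so I'll recompute it from its corners and choose the press points.

Run:
```python
from h import *
T=[[[218,169],[233,197],[204,210],[190,183]],None,[[273,227],[273,259],[241,259],[242,227]],[[382,217],[388,248],[356,251],[352,221]]]
T[1]=[[150+a/2.4,80+b/2.4] for a,b in [(393,188),(422,258),(351,284),(325,212)]]
S=[[[180+a/2.4,130+b/2.4] for a,b in q] for q in [[(204,63),(267,77),(235,110),(171,97)],[(366,150),(430,170),(392,210),(326,187)],[(188,153),(232,190),(162,218),(120,184)],[(373,295),(441,340),(380,387),(311,342)]]]
def diagc(q):
    q=np.array(q,float);a,b,c,d=q
    M=np.array([c-a,-(d-b)]).T; s=np.linalg.solve(M,b-a); return a+s[0]*(c-a)
for i in range(4):
    ct,cs=diagc(T[i]),diagc(S[i]); X=tri("top",ct,"side",cs)
    z=X[2]; q=np.array([onplane("top",p,z)[:2] for p in T[i]])
    r=cv2.minAreaRect((q*1000).astype(np.float32)); e=q[1]-q[0]
    print(i,X.round(4),"side@z.046",onplane("side",cs,.046)[:2].round(4),"top@.046",onplane("top",ct,.046)[:2].round(4),"sides",np.linalg.norm(q-np.roll(q,-1,0),axis=1).round(3),"ang",np.degrees(np.arctan2(e[1],e[0])).round(1))
for nm,uv,z in (("mug",(256,155),.085),("pencup",(221,131),.09),("stamp",(319,240),.089),("bottle",(424,146),.19),("stapler",(436,245),.05)): print(nm,onplane("top",uv,z).round(3))
```

```text
0 [0.5889 0.2349 0.0407] side@z.046 [0.5867 0.2269] top@.046 [0.5865 0.2351] sides [0.089 0.088 0.085 0.087] ang -152.4
1 [ 0.6177 -0.0276  0.041 ] side@z.046 [ 0.6153 -0.0333] top@.046 [ 0.6157 -0.0265] sides [0.089 0.088 0.089 0.084] ang -158.7
2 [0.4388 0.1087 0.0383] side@z.046 [0.4347 0.0998] top@.046 [0.4381 0.1083] sides [0.088 0.088 0.088 0.086] ang 179.3
3 [ 0.4587 -0.2027  0.0314] side@z.046 [ 0.4511 -0.2138] top@.046 [ 0.457  -0.1999] sides [0.088 0.089 0.084 0.085] ang -170.7
mug [0.675 0.106 0.085]
pencup [0.741 0.199 0.09 ]
stamp [ 0.442 -0.061  0.089]
bottle [ 0.673 -0.327  0.19 ]
stapler [ 0.423 -0.382  0.05 ]
```

Request:
drive_tool --increments '[[[0,0,-8.5],[0,0,0],0],[[0,0,-8.44],[0,0,0],0],[[0,0,0],[-30,20,0],0],[[0,0,0],[-30,20,0],0],[[0,0,0],[-30,20,0],0],[[0,0,0],[-30,20,0],0],[[0,0,0],[-30,20,0],0],[[0,0,0],[-30,20,0],0],[[0,0,0],[-30,20,0],0],[[0,0,0],[-30,20,0],0],[[0,0,0],[-30,20,0],0],[[0,0,0],[-30,20,0],0],[[0,0,0],[0,0,0],0]]' --squeeze 20

```text
time_s: 1.78
ee_pos: [0.361, 0.2248, 0.2223]
eef_rot: [-3.141, 0.0, 1.568]
force: [-0.8, -0.3, -0.3]
grip_width: 0.0003
```

Run:
```python
from h import *
o=ctrl.get_obs();print(o['time_s'],o['ee_pos'],o['eef_rot'],o['force'],o['grip_width'])
K,R,t=P("wrist");print((-R.T@t).ravel(),R[2]);print(*(K,R,t))
cv2.imwrite("pics/w1.png",ctrl.camera("wrist")[:,:,::-1])
```

```text
1.775 [0.36099368 0.22477691 0.22233466] [-3.14142959e+00  2.01945964e-04  1.56781957e+00] [-0.813486   -0.29342554 -0.32217465] 0.00029040748024302787
[0.283249   0.22612859 0.38339469] [ 0.26854205 -0.00141174 -0.96326693]
[[337.9655718    0.         322.10898452]
 [  0.         337.9655718  198.42510381]
 [  0.           0.           1.        ]] [[ 2.50761316e-03  9.99996562e-01 -7.66491295e-04]
 [ 9.63264699e-01 -2.20966568e-03  2.68544665e-01]
 [ 2.68542048e-01 -1.41174014e-03 -9.63266928e-01]] [[-0.22654422]
 [-0.37530269]
 [ 0.29356639]]
```

View pics/w1.png

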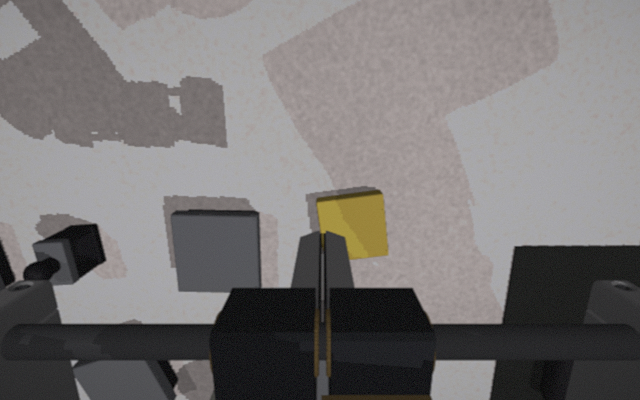

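The wrist view shows lid 2's top face at about (172..261, 212..292), and the closed fingertips at about (322,235).

```bash
cat >> h.py <<'E'
def quad(im,seed,tol=14):
    x,y=seed
    ref=np.median(im[y-3:y+4,x-3:x+4].reshape(-1,3),0)
    m=(np.abs(im.astype(float)-ref).max(2)<tol).astype(np.uint8)
    m=cv2.morphologyEx(m,cv2.MORPH_OPEN,np.ones((5,5)))
    k,l,st,c=cv2.connectedComponentsWithStats(m); mm=(l==l[y,x]).astype(np.uint8)
    ct=max(cv2.findContours(mm,0,2)[0],key=cv2.contourArea);h=cv2.convexHull(ct)
    for e in np.linspace(.01,.15,60):
        a=cv2.approxPolyDP(h,e*cv2.arcLength(h,True),True)
        if len(a)==4: break
    return a[:,0].astype(float),cv2.contourArea(ct)
def diagc(q):
    a,b,c,d=np.array(q,float); s=np.linalg.solve(np.array([c-a,-(d-b)]).T,b-a); return a+s[0]*(c-a)
def rep(im,seed,zs=(.040,.045,.050)):
    q,A=quad(im,seed); print(q.tolist(),A)
    c=diagc(q)
    for z in zs:
        W=np.array([onplane("wrist",p,z)[:2] for p in q]); e=W-np.roll(W,-1,0)
        print(z,"c",onplane("wrist",c,z)[:2].round(4),"sides",np.linalg.norm(e,axis=1).round(4),"ang",(np.degrees(np.arctan2(e[:,1],e[:,0]))%90).round(1))
    return c
E
python3 - <<'E'
from h import *
im=cv2.imread("pics/w1.png");rep(im,(215,250))
K,R,t=P("wrist");np.savez("w1.npz",K=K,R=R,t=t)
E
```

```text
[[171.0, 216.0], [254.0, 217.0], [258.0, 286.0], [179.0, 290.0]] 5925.5
0.04 c [0.4409 0.1103] sides [0.0888 0.0827 0.0906 0.089 ] ang [89.2 90.   3.2 88.9]
0.045 c [0.4386 0.112 ] sides [0.0875 0.0815 0.0893 0.0877] ang [89.2 90.   3.2 88.9]
0.05 c [0.4363 0.1137] sides [0.0862 0.0803 0.0879 0.0864] ang [89.2 90.   3.2 88.9]
```

Request:
drive_tool --increments '[[[0,0,0.15],[-29,12,0],0],[[0,0,0],[-29,12,0],0],[[0,0,0],[-29,12,0],0],[[0,0,0],[-29,13,0],0],[[0,0,0],[0,0,30],0],[[0,0,0],[0,0,30],0],[[0,0,0],[0,0,30],0],[[0,0,0],[0,0,30],0],[[0,0,0],[0,0,25],0],[[0,0,0],[0,0,0],0],[[0,0,0],[0,0,0],0]]'

```text
time_s: 3.2
ee_pos: [0.4093, 0.1105, 0.0783]
eef_rot: [3.141, -0.0, 1.569]
force: [0.2, 0.4, -0.7]
grip_width: 0.0007
```

Run:
```python
from h import *
o=ctrl.get_obs();print(o['time_s'],o['ee_pos'],o['eef_rot'],o['force'])
cv2.imwrite("pics/w2.png",ctrl.camera("wrist")[:,:,::-1])
```

```text
3.2 [0.40934387 0.11054121 0.07831509] [ 3.14073718e+00 -2.01502324e-04  1.56871843e+00] [ 0.1957583   0.35602634 -0.67344118]
```

View pics/w2.png

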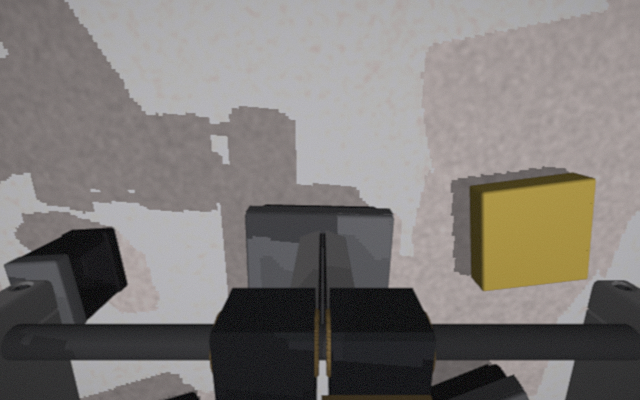

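The tip sits over the robot-side edge of lid 2: edge at row 212, tip at about (322,235). I'll descend carefully from here.

Request:
drive_tool --increments '[[[0,0,0],[0,0,4],0],[[0,0,0],[0,0,3],0],[[0,0,0],[0,0,0],0]]'

```text
time_s: 3.62
ee_pos: [0.409, 0.1099, 0.0703]
eef_rot: [-3.141, 0.0, 1.568]
force: [-0.3, 0.3, -0.0]
grip_width: 0.0002
```

Request:
drive_tool --increments '[[[0,0,0],[0,0,2],0],[[0,0,0],[0,0,0],0]]'

```text
time_s: 3.88
ee_pos: [0.409, 0.11, 0.0683]
eef_rot: [-3.141, 0.0, 1.568]
force: [-0.1, -0.4, 0.0]
grip_width: 0.0006
```

Request:
drive_tool --increments '[[[0,0,0],[0,0,1.5],0],[[0,0,0],[0,0,0],0]]'

```text
time_s: 4.12
ee_pos: [0.409, 0.11, 0.0669]
eef_rot: [-3.141, 0.0, 1.568]
force: [0.0, 0.6, 0.1]
grip_width: 0.0006
```

Request:
drive_tool --increments '[[[0,0,0],[0,0,1],0],[[0,0,0],[0,0,0],0]]'

```text
time_s: 4.38
ee_pos: [0.409, 0.11, 0.0659]
eef_rot: [-3.142, 0.0, 1.568]
force: [-0.1, 0.1, 0.7]
grip_width: 0.0003
```

Request:
drive_tool --increments '[[[0,0,0],[0,0,1],0],[[0,0,0],[0,0,0],0]]'

```text
time_s: 4.62
ee_pos: [0.409, 0.11, 0.0649]
eef_rot: [-3.142, 0.0, 1.568]
force: [-0.4, 0.2, 0.2]
grip_width: 0.0006
```

Request:
drive_tool --increments '[[[0,0,0],[0,0,1],0],[[0,0,0],[0,0,0],0]]'

```text
time_s: 4.88
ee_pos: [0.409, 0.11, 0.0639]
eef_rot: [-3.142, 0.0, 1.568]
force: [0.1, 0.7, -0.2]
grip_width: 0.0003
```

Request:
drive_tool --increments '[[[0,0,0],[0,0,1],0],[[0,0,0],[0,0,0],0]]'

```text
time_s: 5.12
ee_pos: [0.409, 0.11, 0.0629]
eef_rot: [-3.141, 0.0, 1.568]
force: [0.5, -0.2, 0.1]
grip_width: 0.0007
```

Request:
drive_tool --increments '[[[0,0,0],[0,0,1],0],[[0,0,0],[0,0,0],0]]'

```text
time_s: 5.38
ee_pos: [0.4091, 0.11, 0.0621]
eef_rot: [3.141, -0.0, 1.568]
force: [-2.6, -0.3, 2.7]
grip_width: 0.0004
```

Request:
drive_tool --increments '[[[0,0,0],[0,0,1],0],[[0,0,0],[0,0,0],0]]'

```text
time_s: 5.62
ee_pos: [0.4092, 0.11, 0.0616]
eef_rot: [3.141, -0.0, 1.568]
force: [-6.1, -0.9, 15.0]
grip_width: 0.0005
```

Lid 2 is rigid: the force rose from 0 to 15 N within about 0.7 mm, so it is home, with its top at about 0.045 m. The triangulated heights therefore read about 6 mm low. Next is lid 0.

Request:
drive_tool --increments '[[[0,0,0],[0,0,-15],0],[[0,0,0],[0,0,-25],0],[[0,0,0],[0,0,-20],0],[[0,0,0],[18.5,25,0],0],[[0,0,0],[18.5,25,0],0],[[0,0,0],[18.5,25,0],0],[[0,0,0],[18.5,25,0],0],[[0,0,0],[18.5,25,0],0],[[0,0,0],[18.5,26,0],0],[[0,0,0],[0,0,20],0],[[0,0,0],[0,0,20],0],[[0,0,0],[0,0,8],0],[[0,0,0],[0,0,0],0],[[0,0,0],[0,0,0],0]]'

```text
time_s: 7.38
ee_pos: [0.5607, 0.2207, 0.0738]
eef_rot: [3.14, -0.0, 1.568]
force: [0.4, 0.3, -0.3]
grip_width: 0.0004
```

Run:
```python
from h import *
o=ctrl.get_obs();print(o['time_s'],o['ee_pos'],o['eef_rot'],o['force'])
cv2.imwrite("pics/w3.png",ctrl.camera("wrist")[:,:,::-1])
```

```text
7.375 [0.56070501 0.22065537 0.07380086] [ 3.14045498e+00 -3.63172270e-04  1.56798443e+00] [ 0.38124789  0.31229431 -0.27769499]
```

View pics/w3.png

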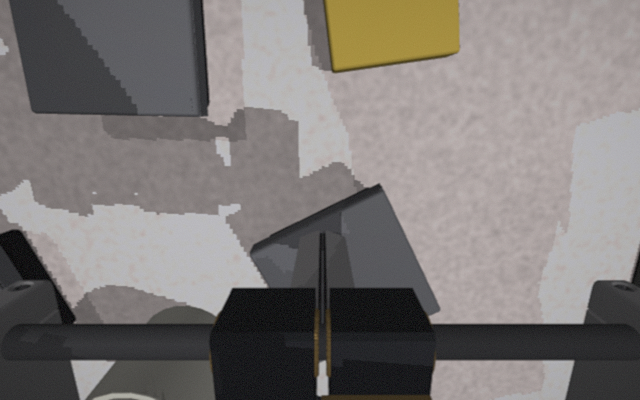

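Tip at (322,235) is over lid 0 just inside its near edge (about row 213).

Request:
drive_tool --increments '[[[0,0,0],[0,0,3],0],[[0,0,0],[0,0,0],0]]'

```text
time_s: 7.68
ee_pos: [0.5603, 0.2205, 0.0699]
eef_rot: [-3.142, 0.0, 1.568]
force: [-0.6, -0.7, 0.0]
grip_width: 0.0009
```

Request:
drive_tool --increments '[[[0,0,0],[0,0,0.7],0],[[0,0,0],[0,0,0],0]]'

```text
time_s: 7.92
ee_pos: [0.5603, 0.2206, 0.0692]
eef_rot: [-3.142, 0.0, 1.568]
force: [-0.1, -0.8, -0.4]
grip_width: 0.0002
```

Request:
drive_tool --increments '[[[0,0,0],[0,0,0.7],0],[[0,0,0],[0,0,0],0]]'

```text
time_s: 8.18
ee_pos: [0.5603, 0.2205, 0.0685]
eef_rot: [-3.142, 0.0, 1.568]
force: [-0.3, -0.6, 0.0]
grip_width: 0.0005
```

Request:
drive_tool --increments '[[[0,0,0],[0,0,0.7],0],[[0,0,0],[0,0,0],0]]'

```text
time_s: 8.43
ee_pos: [0.5603, 0.2205, 0.0678]
eef_rot: [-3.141, 0.0, 1.568]
force: [0.5, 0.1, 0.3]
grip_width: 0.0003
```

Request:
drive_tool --increments '[[[0,0,0],[0,0,0.7],0],[[0,0,0],[0,0,0],0]]'

```text
time_s: 8.68
ee_pos: [0.5603, 0.2206, 0.0671]
eef_rot: [-3.142, 0.0, 1.568]
force: [0.7, -0.1, -0.5]
grip_width: 0.0005
```

Request:
drive_tool --increments '[[[0,0,0],[0,0,0.7],0],[[0,0,0],[0,0,0],0]]'

```text
time_s: 8.93
ee_pos: [0.5603, 0.2205, 0.0664]
eef_rot: [-3.141, 0.0, 1.568]
force: [0.3, -0.2, -0.5]
grip_width: 0.0003
```

Request:
drive_tool --increments '[[[0,0,0],[0,0,0.6],0],[[0,0,0],[0,0,0],0]]'

```text
time_s: 9.18
ee_pos: [0.5603, 0.2206, 0.0658]
eef_rot: [-3.142, -0.0, 1.568]
force: [-0.4, 0.5, 0.4]
grip_width: 0.0004
```

Request:
drive_tool --increments '[[[0,0,0],[0,0,0.6],0],[[0,0,0],[0,0,0],0]]'

```text
time_s: 9.43
ee_pos: [0.5603, 0.2205, 0.0652]
eef_rot: [-3.142, 0.0, 1.568]
force: [-0.9, 0.2, 1.0]
grip_width: 0.0004
```

Request:
drive_tool --increments '[[[0,0,0],[0,0,0.6],0],[[0,0,0],[0,0,0],0]]'

```text
time_s: 9.68
ee_pos: [0.5603, 0.2205, 0.0646]
eef_rot: [-3.141, 0.0, 1.568]
force: [0.1, 0.8, 0.9]
grip_width: 0.0007
```

Request:
drive_tool --increments '[[[0,0,0],[0,0,0.6],0],[[0,0,0],[0,0,0],0]]'

```text
time_s: 9.93
ee_pos: [0.5603, 0.2205, 0.064]
eef_rot: [-3.142, 0.0, 1.568]
force: [0.3, 0.2, 0.7]
grip_width: 0.0005
```

Request:
drive_tool --increments '[[[0,0,0],[0,0,0.6],0],[[0,0,0],[0,0,0],0]]'

```text
time_s: 10.18
ee_pos: [0.5603, 0.2205, 0.0634]
eef_rot: [-3.142, 0.0, 1.568]
force: [-0.3, -0.8, -0.3]
grip_width: 0.0007
```

Request:
drive_tool --increments '[[[0,0,0],[0,0,0.5],0],[[0,0,0],[0,0,0],0]]'

```text
time_s: 10.42
ee_pos: [0.5603, 0.2205, 0.0629]
eef_rot: [-3.142, 0.0, 1.568]
force: [0.1, -0.4, 0.6]
grip_width: 0.0005
```

Request:
drive_tool --increments '[[[0,0,0],[0,0,0.5],0],[[0,0,0],[0,0,0],0]]'

```text
time_s: 10.68
ee_pos: [0.5603, 0.2205, 0.0624]
eef_rot: [-3.142, 0.0, 1.568]
force: [0.9, 0.3, 0.4]
grip_width: 0.0006
```

Request:
drive_tool --increments '[[[0,0,0],[0,0,0.5],0],[[0,0,0],[0,0,0],0]]'

```text
time_s: 10.92
ee_pos: [0.5604, 0.2206, 0.062]
eef_rot: [3.141, -0.0, 1.568]
force: [0.2, -0.0, 0.7]
grip_width: 0.0004
```

Request:
drive_tool --increments '[[[0,0,0],[0,0,0.5],0],[[0,0,0],[0,0,0],0]]'

```text
time_s: 11.18
ee_pos: [0.5604, 0.2206, 0.0617]
eef_rot: [3.141, -0.0, 1.568]
force: [-1.2, -0.2, 4.1]
grip_width: 0.0006
```

Run:
```python
from h import *
cv2.imwrite("pics/w4.png",ctrl.camera("wrist")[:,:,::-1])
o=ctrl.get_obs();print(o['time_s'],o['ee_pos'],o['force'],o['moment'],o['tau'])
```

```text
11.225 [0.56041155 0.2205855  0.0616851 ] [-0.42581862  0.16824443  3.63313831] [-0.10323735  0.21104924  0.01431484] [-1.41018394e-03 -6.16385221e+01 -2.97831774e+01  3.18897574e-02
 -3.19692353e-01 -1.66620262e-03]
```

View pics/w4.png

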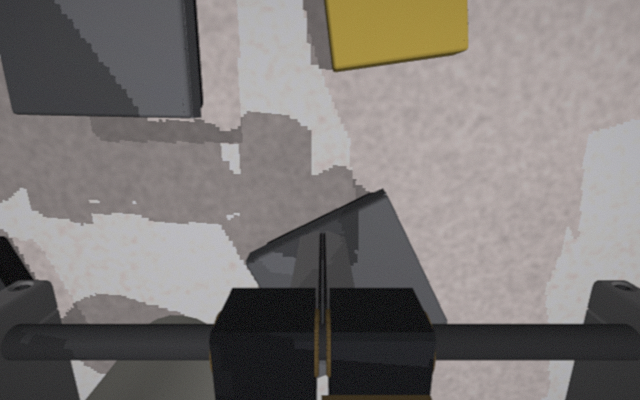

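The lid went rigid at about 0.062, but the mean force on the last 3.5 mm was slightly above zero, so I can't yet tell whether it tipped. I'll back off 1.5 mm and average several readings.

Request:
drive_tool --increments '[[[0,0,0],[0,0,-1.8],0],[[0,0,0],[0,0,0],0]]'

```text
time_s: 11.48
ee_pos: [0.5603, 0.2206, 0.0632]
eef_rot: [-3.142, -0.0, 1.568]
force: [-1.2, 0.5, 0.7]
grip_width: 0.0008
```

```bash
cat >> h.py <<'E'
def avg(n=12,cam="side"):
    F=[];M=[];Q=[];I=[]
    for i in range(n):
        I.append(ctrl.camera(cam).astype(float));o=ctrl.get_obs();F.append(o['force']);M.append(o['moment'])
    print(o['time_s'],o['ee_pos'].round(5),"F",np.mean(F,0).round(2),"sd",np.std(F,0).round(2),"M",np.mean(M,0).round(3),np.std(M,0).round(3))
    return np.mean(I,0)
E
python3 - <<'E'
from h import *
np.save("s_mid.npy",avg())
E
```

```text
12.075 [0.56034 0.22055 0.06323] F [ 0.13  0.18 -0.03] sd [0.55 0.34 0.47] M [ 0.018 -0.007  0.006] [0.028 0.03  0.033]
```

Request:
drive_tool --increments '[[[0,0,0],[0,0,-6],0],[[0,0,0],[0,0,0],0]]'

```text
time_s: 12.32
ee_pos: [0.5607, 0.2207, 0.07]
eef_rot: [3.141, -0.0, 1.568]
force: [0.0, -0.1, -0.2]
grip_width: 0.0004
```

Run:
```python
from h import *
np.save("s_up.npy",avg())
```

```text
12.925 [0.56036 0.22055 0.06923] F [ 0.06 -0.02  0.16] sd [0.58 0.71 0.43] M [0.017 0.013 0.007] [0.027 0.028 0.036]
```

The force is zero 1.5 mm above contact, so nothing is tipping. Lid 0 is rigid and home, with its top at about 0.045. Next is lid 1.

Request:
drive_tool --increments '[[[0,0,0],[0,0,-25],0],[[0,0,0],[0,0,-25],0],[[0,0,0],[-32,3.5,0],0],[[0,0,0],[-32,3.5,0],0],[[0,0,0],[-32,3.5,0],0],[[0,0,0],[-32,3.5,0],0],[[0,0,0],[-32,3.5,0],0],[[0,0,0],[-32,3.5,0],0],[[0,0,0],[-32,3.5,0],0],[[0,0,0],[-33,3.5,0],0],[[0,0,0],[0,0,25],0],[[0,0,0],[0,0,20],0],[[0,0,0],[0,0,0],0],[[0,0,0],[0,0,0],0]]'

```text
time_s: 14.68
ee_pos: [0.588, -0.0365, 0.0752]
eef_rot: [3.141, 0.0, 1.568]
force: [0.8, 0.9, 0.3]
grip_width: 0.0008
```

Run:
```python
from h import *
o=ctrl.get_obs();print(o['time_s'],o['ee_pos'],o['eef_rot'],o['force'])
cv2.imwrite("pics/w5.png",ctrl.camera("wrist")[:,:,::-1])
```

```text
14.675 [ 0.58803915 -0.03647989  0.07515385] [3.14056897e+00 1.51521785e-04 1.56823600e+00] [0.81889152 0.88740607 0.32613175]
```

View pics/w5.png

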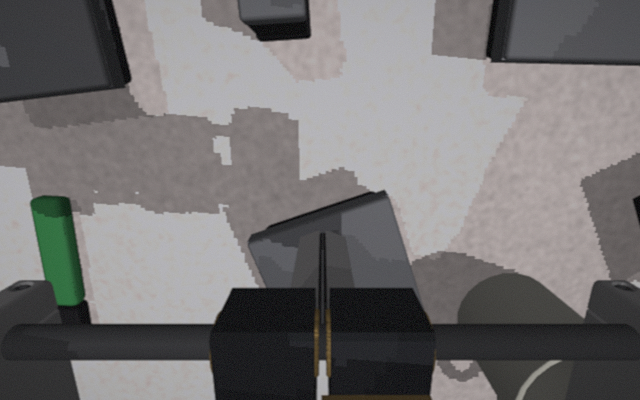

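Tip at (322,235) is just inside lid 1's near edge (about row 213). Descending.

Request:
drive_tool --increments '[[[0,0,0],[0,0,3],0],[[0,0,0],[0,0,0],0]]'

```text
time_s: 14.98
ee_pos: [0.5876, -0.0365, 0.0714]
eef_rot: [3.141, -0.0, 1.568]
force: [-0.1, -0.1, 0.3]
grip_width: 0.0002
```

Request:
drive_tool --increments '[[[0,0,0],[0,0,0.7],0],[[0,0,0],[0,0,0],0]]'

```text
time_s: 15.22
ee_pos: [0.5876, -0.0365, 0.0705]
eef_rot: [-3.141, 0.0, 1.568]
force: [-0.6, -0.1, 0.6]
grip_width: 0.0004
```

Request:
drive_tool --increments '[[[0,0,0],[0,0,0.7],0],[[0,0,0],[0,0,0],0]]'

```text
time_s: 15.48
ee_pos: [0.5876, -0.0365, 0.0698]
eef_rot: [-3.141, -0.0, 1.568]
force: [-0.0, 0.7, -1.2]
grip_width: 0.0005
```

Request:
drive_tool --increments '[[[0,0,0],[0,0,0.7],0],[[0,0,0],[0,0,0],0]]'

```text
time_s: 15.72
ee_pos: [0.5876, -0.0365, 0.0691]
eef_rot: [-3.142, -0.0, 1.568]
force: [0.2, -0.7, 0.6]
grip_width: 0.0008
```

Request:
drive_tool --increments '[[[0,0,0],[0,0,0.7],0],[[0,0,0],[0,0,0],0]]'

```text
time_s: 15.98
ee_pos: [0.5876, -0.0365, 0.0684]
eef_rot: [-3.141, 0.0, 1.568]
force: [0.6, -0.1, -0.3]
grip_width: 0.0008
```

Request:
drive_tool --increments '[[[0,0,0],[0,0,0.7],0],[[0,0,0],[0,0,0],0]]'

```text
time_s: 16.23
ee_pos: [0.5876, -0.0365, 0.0677]
eef_rot: [-3.141, -0.0, 1.568]
force: [-0.9, -0.5, 0.6]
grip_width: 0.0008
```

Request:
drive_tool --increments '[[[0,0,0],[0,0,0.7],0],[[0,0,0],[0,0,0],0]]'

```text
time_s: 16.48
ee_pos: [0.5876, -0.0365, 0.067]
eef_rot: [-3.142, 0.0, 1.568]
force: [-0.1, 0.4, -0.4]
grip_width: 0.0005
```

Request:
drive_tool --increments '[[[0,0,0],[0,0,0.7],0],[[0,0,0],[0,0,0],0]]'

```text
time_s: 16.73
ee_pos: [0.5876, -0.0365, 0.0663]
eef_rot: [-3.141, -0.0, 1.568]
force: [-0.3, 0.4, 0.5]
grip_width: 0.0008
```

Request:
drive_tool --increments '[[[0,0,0],[0,0,0.6],0],[[0,0,0],[0,0,0],0]]'

```text
time_s: 16.98
ee_pos: [0.5876, -0.0365, 0.0657]
eef_rot: [-3.142, 0.0, 1.568]
force: [-0.6, -0.1, -0.1]
grip_width: 0.0004
```

Request:
drive_tool --increments '[[[0,0,0],[0,0,0.6],0],[[0,0,0],[0,0,0],0]]'

```text
time_s: 17.23
ee_pos: [0.5876, -0.0365, 0.0651]
eef_rot: [-3.142, 0.0, 1.568]
force: [0.2, 0.6, 0.4]
grip_width: 0.0005
```

Request:
drive_tool --increments '[[[0,0,0],[0,0,0.6],0],[[0,0,0],[0,0,0],0]]'

```text
time_s: 17.48
ee_pos: [0.5876, -0.0365, 0.0645]
eef_rot: [-3.142, -0.0, 1.568]
force: [-0.2, -0.1, 0.1]
grip_width: 0.0007
```

Request:
drive_tool --increments '[[[0,0,0],[0,0,0.5],0],[[0,0,0],[0,0,0],0]]'

```text
time_s: 17.73
ee_pos: [0.5876, -0.0365, 0.064]
eef_rot: [-3.142, 0.0, 1.568]
force: [0.8, -0.3, 0.1]
grip_width: 0.0002
```

Request:
drive_tool --increments '[[[0,0,0],[0,0,0.5],0],[[0,0,0],[0,0,0],0]]'

```text
time_s: 17.98
ee_pos: [0.5876, -0.0365, 0.0635]
eef_rot: [-3.142, -0.0, 1.568]
force: [-0.5, -0.0, 0.0]
grip_width: 0.0006
```

Request:
drive_tool --increments '[[[0,0,0],[0,0,0.5],0],[[0,0,0],[0,0,0],0]]'

```text
time_s: 18.23
ee_pos: [0.5876, -0.0365, 0.063]
eef_rot: [-3.142, 0.0, 1.568]
force: [-0.4, -0.7, 0.6]
grip_width: 0.0002
```

Request:
drive_tool --increments '[[[0,0,0],[0,0,0.5],0],[[0,0,0],[0,0,0],0]]'

```text
time_s: 18.48
ee_pos: [0.5876, -0.0365, 0.0625]
eef_rot: [-3.141, 0.0, 1.568]
force: [-0.2, 1.3, -0.8]
grip_width: 0.0003
```

Request:
drive_tool --increments '[[[0,0,0],[0,0,0.5],0],[[0,0,0],[0,0,0],0]]'

```text
time_s: 18.73
ee_pos: [0.5876, -0.0365, 0.062]
eef_rot: [-3.142, -0.0, 1.568]
force: [0.4, -0.4, 0.4]
grip_width: 0.0004
```

Request:
drive_tool --increments '[[[0,0,0],[0,0,0.5],0],[[0,0,0],[0,0,0],0]]'

```text
time_s: 18.98
ee_pos: [0.5877, -0.0365, 0.0615]
eef_rot: [3.142, 0.0, 1.568]
force: [-0.7, 0.1, -0.0]
grip_width: 0.0005
```

Request:
drive_tool --increments '[[[0,0,0],[0,0,0.5],0],[[0,0,0],[0,0,0],0]]'

```text
time_s: 19.23
ee_pos: [0.5877, -0.0365, 0.061]
eef_rot: [3.142, 0.0, 1.568]
force: [0.3, -1.0, 0.4]
grip_width: 0.0002
```

Request:
drive_tool --increments '[[[0,0,0],[0,0,0.5],0],[[0,0,0],[0,0,0],0]]'

```text
time_s: 19.48
ee_pos: [0.5877, -0.0365, 0.0606]
eef_rot: [3.142, -0.0, 1.568]
force: [0.9, 1.1, 2.1]
grip_width: 0.0004
```

Request:
drive_tool --increments '[[[0,0,0],[0,0,0.5],0],[[0,0,0],[0,0,0],0]]'

```text
time_s: 19.73
ee_pos: [0.5877, -0.0365, 0.0601]
eef_rot: [3.141, 0.0, 1.568]
force: [-0.2, -0.1, 1.0]
grip_width: 0.0005
```

Slight force, and the tip is still sinking. Continuing.

Request:
drive_tool --increments '[[[0,0,0],[0,0,0.5],0],[[0,0,0],[0,0,0],0]]'

```text
time_s: 19.98
ee_pos: [0.5877, -0.0365, 0.0595]
eef_rot: [3.142, 0.0, 1.568]
force: [1.1, 0.5, 0.5]
grip_width: 0.0004
```

Request:
drive_tool --increments '[[[0,0,0],[0,0,0.5],0],[[0,0,0],[0,0,0],0]]'

```text
time_s: 20.23
ee_pos: [0.5877, -0.0365, 0.0592]
eef_rot: [3.141, 0.0, 1.568]
force: [-0.8, -0.1, 2.6]
grip_width: 0.0004
```

Run:
```python
from h import *
np.save("s1_a.npy",avg(8))
```

```text
20.625 [ 0.58772 -0.03651  0.05914] F [0.19 0.29 3.13] sd [0.49 0.37 0.31] M [ 0.08  -0.07   0.015] [0.027 0.026 0.033]
```

Request:
drive_tool --increments '[[[0,0,0],[0,0,0.3],0],[[0,0,0],[0,0,0],0]]'

```text
time_s: 20.88
ee_pos: [0.5877, -0.0365, 0.059]
eef_rot: [3.141, 0.0, 1.568]
force: [0.1, 0.1, 5.6]
grip_width: 0.001
```

Run:
```python
from h import *
np.save("s1_b.npy",avg(6))
```

```text
21.175 [ 0.58775 -0.03652  0.05898] F [-0.29  0.26  5.35] sd [0.55 0.56 0.78] M [0.127 0.015 0.008] [0.029 0.024 0.03 ]
```

Request:
drive_tool --increments '[[[0,0,0],[0,0,-1.3],0],[[0,0,0],[0,0,0],0]]'

```text
time_s: 21.42
ee_pos: [0.5875, -0.0365, 0.0599]
eef_rot: [-3.141, -0.0, 1.568]
force: [0.8, -0.6, 1.6]
grip_width: 0.0004
```

Run:
```python
from h import *
np.save("s1_c.npy",avg(8))
```

```text
21.825 [ 0.58758 -0.03653  0.05997] F [0.29 0.04 0.94] sd [0.48 0.39 0.66] M [ 0.034 -0.095 -0.019] [0.021 0.027 0.02 ]
```

At 0.0600, 1 mm above the stop, the lid still pushes back with about 1 N, so it seems to rock. I'll check a little higher.

Request:
drive_tool --increments '[[[0,0,0],[0,0,-1],0],[[0,0,0],[0,0,0],0]]'

```text
time_s: 22.08
ee_pos: [0.5876, -0.0365, 0.0611]
eef_rot: [-3.141, 0.0, 1.568]
force: [-0.3, -0.4, -0.0]
grip_width: 0.0007
```

Run:
```python
from h import *
avg(10)
```

```text
22.575 [ 0.58759 -0.03652  0.06101] F [-0.33 -0.01  0.37] sd [0.36 0.49 0.63] M [ 0.004  0.016 -0.002] [0.024 0.017 0.026]
```

Request:
drive_tool --increments '[[[0,0,0],[0,0,-3],0],[[0,0,0],[0,0,0],0]]'

```text
time_s: 22.82
ee_pos: [0.5878, -0.0365, 0.0643]
eef_rot: [3.141, 0.0, 1.568]
force: [0.3, 0.7, 0.1]
grip_width: 0.0005
```

Run:
```python
from h import *
I=avg(10);np.save("s1_up.npy",I)
B=np.load("s1_b.npy")
def crop(a): return cv2.resize(a[185:235,300:375,::-1].clip(0,255).astype(np.uint8),None,fx=5,fy=5,interpolation=cv2.INTER_CUBIC)
cv2.imwrite("pics/rock.png",np.vstack([np.hstack([crop(B),crop(I)]),np.hstack([crop(128+(B-I)*3),crop(128+(B-np.load('s1_c.npy'))*3)])]))
```

```text
23.325 [ 0.58763 -0.03652  0.06402] F [-0.1   0.05 -0.18] sd [0.65 0.7  0.49] M [0.024 0.008 0.002] [0.014 0.038 0.024]
```

View pics/rock.png

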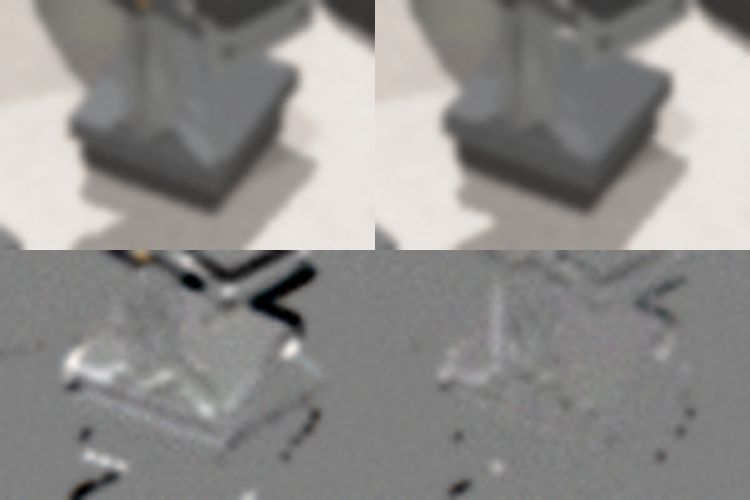

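Run:
```python
from h import *
L={k:np.load(f"s1_{k}.npy") for k in "a b c up".split()}
def crop(a): return cv2.resize(a[185:235,300:375,::-1].clip(0,255).astype(np.uint8),None,fx=5,fy=5,interpolation=0)
cv2.imwrite("pics/rock2.png",np.vstack([np.hstack([crop(128+(L[p]-L[q])*6) for p,q in r]) for r in ((("a","b"),("b","c")),(("c","up"),("b","up")))]))
M,U=np.load("s_mid.npy"),np.load("s_up.npy")
d=128+(M-U)*6
cv2.imwrite("pics/rock0.png",cv2.resize(d[145:195,235:310,::-1].clip(0,255).astype(np.uint8),None,fx=5,fy=5,interpolation=0))
```

```text
(no output)
```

View pics/rock2.png

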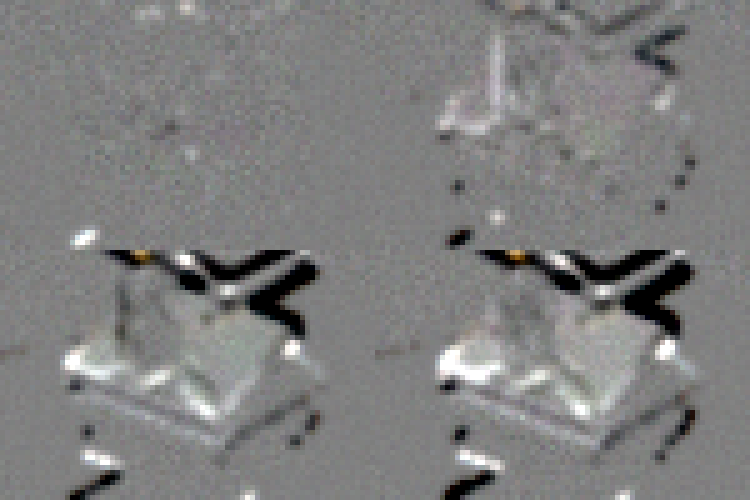

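View pics/rock0.png

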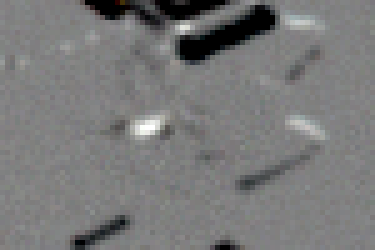

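The image differences show lid 1's whole top face and skirt edges shifting between pressed and released. Lid 0 shows no such change, so lid 1 is the loose one. I'll take one clean wrist view of it to refine its centre.

Request:
drive_tool --increments '[[[0,0,0],[0,0,-20],0],[[0,0,0],[0,0,-30],0],[[0,0,0],[0,0,-30],0],[[0,0,0],[20,-9,-26],0],[[0,0,0],[27,-11,-26],0],[[0,0,0],[27,-11,-26],0],[[0,0,0],[27,-11,0],0],[[0,0,0],[24,-11,0],0],[[0,0,0],[0,0,0],0],[[0,0,0],[0,0,0],0]]'

```text
time_s: 24.58
ee_pos: [0.5352, 0.0881, 0.222]
eef_rot: [3.142, 0.0, 1.568]
force: [0.2, -0.3, 0.4]
grip_width: 0.0004
```

Run:
```python
from h import *
o=ctrl.get_obs();print(o['time_s'],o['ee_pos'],o['eef_rot'])
im=ctrl.camera("wrist")[:,:,::-1].copy();cv2.imwrite("pics/w6.png",im)
g=np.float32([.6155,-.0265,.046]);K,R,t=P("wrist");p=K@(R@g.reshape(3,1)+t);p=(p[:2]/p[2]).ravel();print(p)
for dx in (-6,0,6):
  try: rep(im,(int(p[0])+dx,int(p[1])-6),(.042,.0455))
  except Exception as e: print(e)
```

```text
24.575 [0.53524391 0.08808257 0.22204239] [3.14151011e+00 1.42143966e-04 1.56791946e+00]
[216.20268515 255.4049645 ]
[[242.0, 211.0], [271.0, 281.0], [199.0, 303.0], [167.0, 235.0]] 5855.5
0.042 c [ 0.621  -0.0242] sides [0.087  0.0883 0.0876 0.0871] ang [18.2 18.4 17.4 18. ]
0.0455 c [ 0.6193 -0.023 ] sides [0.0861 0.0874 0.0867 0.0863] ang [18.2 18.4 17.4 18. ]
[[242.0, 211.0], [271.0, 281.0], [199.0, 303.0], [167.0, 235.0]] 5866.5
0.042 c [ 0.621  -0.0242] sides [0.087  0.0883 0.0876 0.0871] ang [18.2 18.4 17.4 18. ]
0.0455 c [ 0.6193 -0.023 ] sides [0.0861 0.0874 0.0867 0.0863] ang [18.2 18.4 17.4 18. ]
[[242.0, 211.0], [271.0, 281.0], [199.0, 303.0], [167.0, 235.0]] 5866.5
0.042 c [ 0.621  -0.0242] sides [0.087  0.0883 0.0876 0.0871] ang [18.2 18.4 17.4 18. ]
0.0455 c [ 0.6193 -0.023 ] sides [0.0861 0.0874 0.0867 0.0863] ang [18.2 18.4 17.4 18. ]
```

View pics/w6.png

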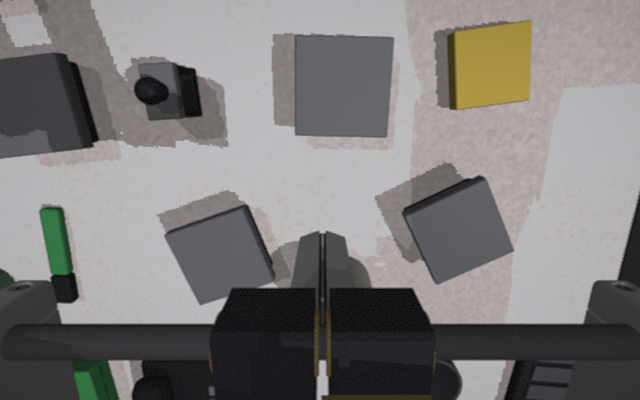

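The wrist view shows lid 1 at (220,255) px, with quad corners (242,211), (271,281), (199,303) and (167,235). It puts the centre about 4 mm from the top camera's estimate. The fingertip's own projection will show the wrist bias.

Run:
```python
from h import *
o=ctrl.get_obs();e=o['ee_pos'];K,R,t=P("wrist")
for d in ((0,0,-.017),(-.008,0,-.017),(.008,0,-.017)):
    p=K@(R@(e+np.array(d)).reshape(3,1)+t);print(d,(p[:2]/p[2]).ravel())
im=cv2.imread("pics/w6.png");cv2.imwrite("pics/tip.png",cv2.resize(im[215:295,270:375],None,fx=7,fy=7,interpolation=0))
```

```text
(0, 0, -0.017) [320.33675039 245.9935722 ]
(-0.008, 0, -0.017) [320.27519226 232.84122129]
(0.008, 0, -0.017) [320.39694821 258.85528411]
```

View pics/tip.png

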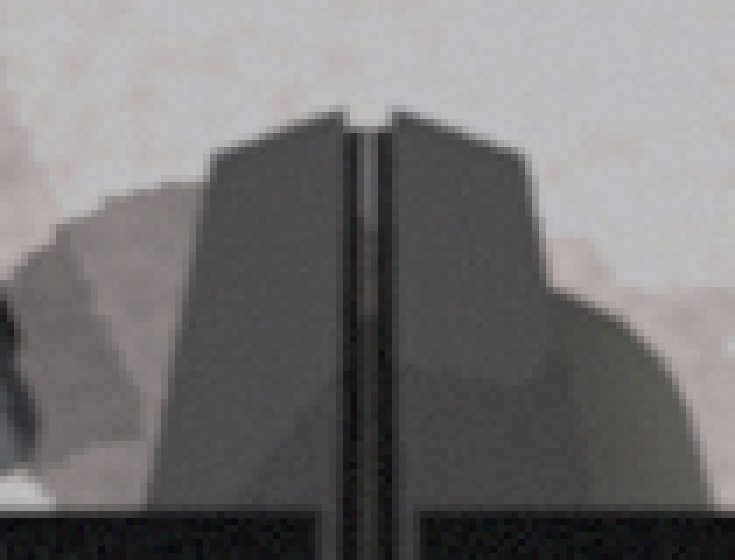

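Allowing for the wrist bias and averaging with the top camera, the centre is about (0.618, -0.025). Moving there and descending.

Request:
drive_tool --increments '[[[0,0,0],[-28,20,0],0],[[0,0,0],[-28,21,0],0],[[0,0,0],[-28,21,0],0],[[0,0,0],[-29,21,0],0],[[0,0,0],[0,0,30],0],[[0,0,0],[0,0,30],0],[[0,0,0],[0,0,30],0],[[0,0,0],[0,0,30],0],[[0,0,0],[0,0,30],0],[[0,0,0],[0,0,4],0],[[0,0,0],[0,0,0],0],[[0,0,0],[0,0,0],0]]'

```text
time_s: 26.12
ee_pos: [0.6183, -0.0249, 0.0694]
eef_rot: [3.14, 0.0, 1.568]
force: [-0.1, -0.5, 0.0]
grip_width: 0.0008
```

Run:
```python
from h import *
o=ctrl.get_obs();print(o['time_s'],o['ee_pos'],o['eef_rot'],o['force'])
np.save("c_up.npy",ctrl.camera("side").astype(float))
cv2.imwrite("pics/w7.png",ctrl.camera("wrist")[:,:,::-1])
```

```text
26.125 [ 0.61833996 -0.02488121  0.069444  ] [3.13955244e+00 1.92081904e-04 1.56779116e+00] [-0.09226591 -0.53081852  0.00649464]
```

View pics/w7.png

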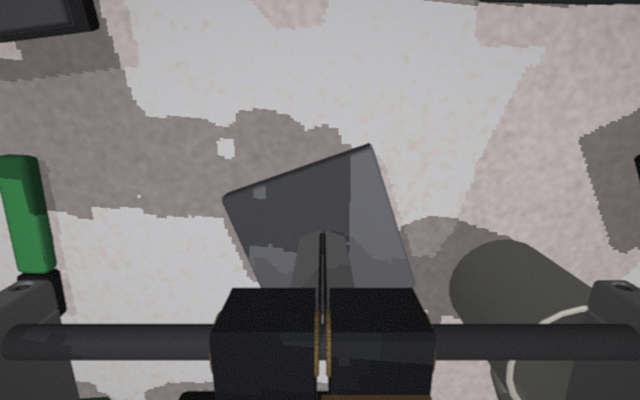

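The tip now sits over the middle of lid 1. Descending to press.

Request:
drive_tool --increments '[[[0,0,0],[0,0,2],0],[[0,0,0],[0,0,2],0],[[0,0,0],[0,0,1],0],[[0,0,0],[0,0,0],0]]'

```text
time_s: 26.72
ee_pos: [0.6176, -0.0246, 0.0629]
eef_rot: [-3.141, -0.0, 1.568]
force: [0.6, -0.8, 0.3]
grip_width: 0.0005
```

Request:
drive_tool --increments '[[[0,0,0],[0,0,0.7],0],[[0,0,0],[0,0,0],0]]'

```text
time_s: 26.98
ee_pos: [0.6177, -0.0246, 0.0624]
eef_rot: [3.142, 0.0, 1.568]
force: [0.4, -0.1, 0.6]
grip_width: -0.0001
```

Request:
drive_tool --increments '[[[0,0,0],[0,0,0.5],0],[[0,0,0],[0,0,0],0]]'

```text
time_s: 27.22
ee_pos: [0.6178, -0.0246, 0.0623]
eef_rot: [3.141, 0.0, 1.568]
force: [-2.0, 0.1, 4.3]
grip_width: 0.0001
```

Request:
drive_tool --increments '[[[0,0,0],[0,0,0.5],0],[[0,0,0],[0,0,0],0]]'

```text
time_s: 27.48
ee_pos: [0.6178, -0.0246, 0.062]
eef_rot: [3.141, 0.0, 1.568]
force: [-4.1, 0.7, 7.3]
grip_width: 0.0003
```

Request:
drive_tool --increments '[[[0,0,0],[0,0,0.5],0],[[0,0,0],[0,0,0],0]]'

```text
time_s: 27.72
ee_pos: [0.6178, -0.0246, 0.0616]
eef_rot: [3.141, 0.0, 1.568]
force: [-3.7, 0.4, 8.5]
grip_width: 0.0006
```

Contact is at 0.0625. In the edge test the stop came at 0.0592, so the edge dipped about 3.3 mm, which confirms the rocking. Pressing on.

Request:
drive_tool --increments '[[[0,0,0],[0,0,0.6],0],[[0,0,0],[0,0,0],0]]'

```text
time_s: 27.98
ee_pos: [0.6178, -0.0246, 0.061]
eef_rot: [3.141, 0.0, 1.568]
force: [-3.2, 0.8, 7.8]
grip_width: 0.0004
```

Request:
drive_tool --increments '[[[0,0,0],[0,0,0.6],0],[[0,0,0],[0,0,0],0]]'

```text
time_s: 28.22
ee_pos: [0.6178, -0.0246, 0.0604]
eef_rot: [3.141, 0.0, 1.568]
force: [-3.0, 0.2, 7.6]
grip_width: 0.0005
```

Request:
drive_tool --increments '[[[0,0,0],[0,0,0.6],0],[[0,0,0],[0,0,0],0]]'

```text
time_s: 28.48
ee_pos: [0.6178, -0.0246, 0.0598]
eef_rot: [3.141, 0.0, 1.568]
force: [-3.4, 0.6, 8.6]
grip_width: 0.0006
```

Request:
drive_tool --increments '[[[0,0,0],[0,0,0.6],0],[[0,0,0],[0,0,0],0]]'

```text
time_s: 28.72
ee_pos: [0.6178, -0.0246, 0.0591]
eef_rot: [3.141, 0.0, 1.568]
force: [-3.1, 0.1, 7.9]
grip_width: 0.0001
```

Request:
drive_tool --increments '[[[0,0,0],[0,0,0.4],0],[[0,0,0],[0,0,0],0]]'

```text
time_s: 28.98
ee_pos: [0.6178, -0.0246, 0.0588]
eef_rot: [3.141, 0.0, 1.568]
force: [-3.6, 0.1, 8.6]
grip_width: 0.0005
```

Request:
drive_tool --increments '[[[0,0,0],[0,0,0.4],0],[[0,0,0],[0,0,0],0]]'

```text
time_s: 29.22
ee_pos: [0.6178, -0.0246, 0.0584]
eef_rot: [3.141, 0.0, 1.568]
force: [-3.6, 0.9, 8.8]
grip_width: 0.0006
```

Request:
drive_tool --increments '[[[0,0,0],[0,0,0.3],0],[[0,0,0],[0,0,0],0]]'

```text
time_s: 29.48
ee_pos: [0.6178, -0.0246, 0.0582]
eef_rot: [3.141, 0.0, 1.568]
force: [-4.7, 0.4, 10.2]
grip_width: 0.0003
```

Request:
drive_tool --increments '[[[0,0,0],[0,0,0.3],0],[[0,0,0],[0,0,0],0]]'

```text
time_s: 29.72
ee_pos: [0.6179, -0.0246, 0.0583]
eef_rot: [3.141, 0.0, 1.568]
force: [-5.7, 0.2, 13.0]
grip_width: 0.0006
```

Request:
drive_tool --increments '[[[0,0,0],[0,0,0.3],0],[[0,0,0],[0,0,0],0]]'

```text
time_s: 29.98
ee_pos: [0.6179, -0.0246, 0.0582]
eef_rot: [3.141, 0.0, 1.568]
force: [-7.6, 0.2, 16.2]
grip_width: 0.0005
```

A hard stop at 0.0582 and 16 N: the lid sank about 4.2 mm. Checking that it is level and the hold is steady.

Run:
```python
from h import *
I=avg(8);U=np.load("s1_up.npy")
def crop(a): return cv2.resize(a[180:240,295:385,::-1].clip(0,255).astype(np.uint8),None,fx=4,fy=4,interpolation=cv2.INTER_CUBIC)
cv2.imwrite("pics/fin.png",np.hstack([crop(I),crop(U)]))
cv2.imwrite("pics/fin_side.png",I[:,:,::-1].astype(np.uint8))
```

```text
30.375 [ 0.61792 -0.02463  0.05818] F [-7.13  0.6  15.54] sd [0.53 0.28 0.37] M [0.112 1.392 0.014] [0.031 0.033 0.022]
```

View pics/fin.png

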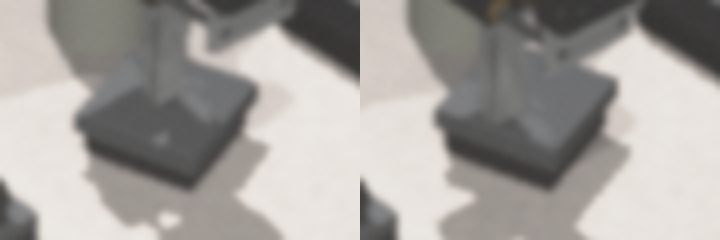

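View pics/fin_side.png

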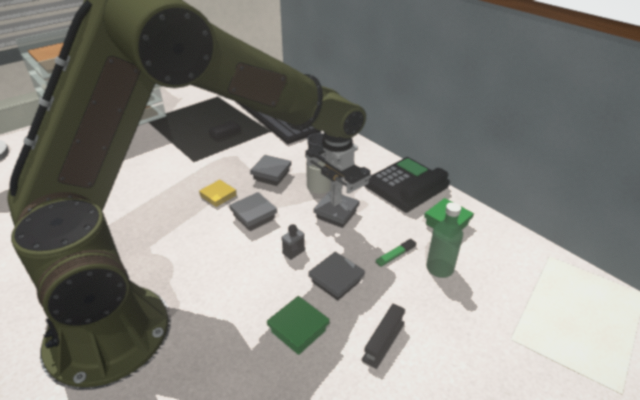

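The lid sits lower and looks level, with the fingertip steady on it at about 15.5 N. Everything else is where it was, so I'm handing in.

```bash
python3 -c "
from station import ctrl
print(ctrl.hand_in())"
```

```text
the job is handed in; nothing more can be done
None
```

I found the loose lid, pressed it down to its hard stop, and handed the job in at about 30 s with the fingertip still holding it at about 15.5 N.

- **Home lids:** I tested the lids at about (0.438, 0.109) and (0.587, 0.235) first, pressing near an edge. Both were rigid.
- **Loose lid:** The lid at about (0.618, -0.025) dipped about 3.3 mm under 1 to 5 N when pressed near its edge. Side-camera images showed its whole top face shift and come back. I stopped searching there and did not test the fourth lid.
- **Seating it:** Pressed in the middle, it resisted with about 8 to 9 N, sank about 4.2 mm, and stopped hard. That is slightly more than the stated 3.5 to 4 mm. In the last side picture it looks level and lower, and the other things on the desk look unmoved.

**Checks that were off:**
- **Force on the first lid:** my first edge press overshot to 15 N because the steps near contact were too coarse. That lid did not move.
- **Lid heights:** triangulation from the two fixed cameras read about 6 mm low, so I used touch for the heights.
- **Lid centre:** the top and wrist cameras disagreed by about 4 to 5 mm on the loose lid's centre, so I pressed at a point between the two, weighted by a fingertip check.
- **Sideways force:** about 7 N of sideways force remained at the fingertip while holding.

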